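# Make up the oil-change and brake-job kits on the workshop bench

## Task

Make up two job kits from the stock on the bench: the orange oil filter, the black socket and the brass drain plug go in the blue tray, and the white spray can with the red cap and the yellow carton go in the red tray. Each part stands upright on the floor of a compartment of its own, any compartment of its tray. Leave the white fuel filter and the silver socket standing where they are.

Things in the scene. Friction and masses are not known exactly. Their poses are not given: they have to be found in the camera images.
- blue_tray: The blue kit tray. Fixed to the bench. 86 mm (its x) by 250 mm (its y), with three square compartments in a row along its y, parted by two black dividers, each 78 by 78 mm inside, centred at y = -82, 0 and +82 mm (x = 0); walls and dividers 4 mm thick, their tops 12 mm above the bench; compartment floor 4 mm above the bench. Origin: centre of the underside, on the bench; z up. It starts empty.
- red_tray: The red kit tray. Fixed to the bench. 86 mm (its x) by 250 mm (its y), with three square compartments in a row along its y, parted by two black dividers, each 78 by 78 mm inside, centred at y = -82, 0 and +82 mm (x = 0); walls and dividers 4 mm thick, their tops 12 mm above the bench; compartment floor 4 mm above the bench. Origin: centre of the underside, on the bench; z up. It starts empty.
- oil_filter: Orange spin-on oil filter with a dark steel base: 60 mm diameter to 58 mm height, then a ribbed 58 mm crown, 78 mm tall in all, about 0.3 kg. Loose, standing upright on the bench. Origin: centre of the underside; z up.
- black_socket: Black deep impact socket, a plain cylinder 30 mm in diameter, 63 mm tall, about 0.18 kg. Loose, standing upright on the bench. Origin: centre of the underside; z up.
- drain_plug: Brass drain plug: round body 34 mm in diameter to 34 mm height, a hexagon 22 mm across flats on top of it up to 48 mm, about 0.2 kg. Grip it by the round body. Loose, standing upright on the bench. Origin: centre of the underside; z up.
- spray_can: Small white spray can with a grey band and a red cap: 45 mm diameter to 82 mm height, cap 40 mm diameter up to 105 mm, about 0.16 kg. Grip it by the upper part of the white body, 60 to 82 mm up, so that the gripper clears the cap. Loose, standing upright on the bench. Origin: centre of the underside; z up.
- carton: Yellow carton with a black stripe along the middle of its top: 64 mm (its x, the way the stripe runs) by 50 mm (its y), 46 mm tall, about 0.25 kg. It fits a compartment only about square to the walls. Rigid. Loose, standing upright on the bench. Origin: centre of the underside; z up.
- white_filter: White fuel filter with a green band and a thin steel spout: 50 mm diameter, 75 mm tall, 87 mm with the spout. Belongs to no kit; stays where it is. Loose, standing upright on the bench. Origin: centre of the underside; z up.
- chrome_socket: Short bright silver socket: 28 mm diameter, 45 mm tall. Belongs to no kit; stays where it is. Loose, standing upright on the bench. Origin: centre of the underside; z up.
Not all that is in view belongs to the job. There is more than one size of the carton; the one meant has the size given above.

How it is judged:
By the outcome, as a careful person would: the job done as asked, in the order asked, and still so for the second after the job is handed in, with the robot touching nothing.
It also fails if it takes over 128 s, if anything falls off the work surface, if the arm or the gripper's body presses on something with over 40 N, if the wrist force passes 120 N, or if a joint passes its speed limit or range.

## Robot

A 7-joint arm with a two-finger parallel gripper is mounted at the origin on the work surface. World frame = base frame: x ahead of the robot, y to its left, z up, the work surface at z = 0. Lengths are in mm, angles in rad, forces in N, time in s.
With the tool pointing down it reaches from about 425 to 925 mm from the base axis. Payload 6.8 kg.
Tool frame: the origin (TCP) lies between the finger pads; the fingertips stand 8 mm ahead of it and the grasp point (between the pads) lies 11 mm behind it; z points along the fingers, y is the line along which they close (so a half turn about z gives the same grasp; the last joint's range is limited). The gripper opens to 85 mm and grips with 20 to 120 N. Pads are 22 mm wide; open, the fingers measure 114 mm over their backs; the gripper's body (76 mm by 85 mm) begins 54 mm behind the grasp point. The pads swing forward as they close: fully open they stand 13 mm farther back than shut.
Start: joints at [-1.399, 0.477, 0.022, 1.555, -0.011, 1.109, -0.083], TCP at [186.406, 648.768, 239.308] pointing down, gripper open.
Joint ranges: [-2.96, 2.96], [-0.34, 2.1], [-1.41, 1.46], [0.24, 2.44], [-1.37, 4.51], [0.17, 1.92], [-2.96, 2.96]. Speed limits (rad/s): [2.39, 2.39, 3.14, 3.14, 3.14, 3.14, 3.14].

## Interface

Orientations are given as a unit quaternion [x, y, z, w].
In Python, from workcell import r gives the robot as it stands.
- The arm moves only by the shell command python3 -m crank 'ROWS' [OPENING]. ROWS is JSON, one flat list of numbers, 6 for each row, row after row: the shift along the tool's x, y, z in mm, then the turn, a rotation vector about the tool's x, y, z in rad. In form: [dx, dy, dz, wx, wy, wz, dx, dy, dz, wx, wy, wz, ...]. A call has 1 to 8 rows; each row shifts and turns the commanded pose from where the row before left it, along the tool's axes as they then stand; what a row does not reach is not made up. A row lasts 1/8 s, in which the tool goes at most 62.5 mm and 10.7 degrees, less where a joint would pass 70% of its speed; a pose out of reach is approached as far as the arm can. A call is refused whole if a number of a shift passes 62.5 or a number of a turn 0.188, either way. A call with a gripper value outside its range is refused whole. OPENING is the finger opening in mm, from 0 to 85.4, set as the call begins (- or left out, the last holds). The fingers move at their own pace and stop on an object; the grip force is fixed at half the most. Time passes only in rows, so rows that do not move let the fingers close. It gives the time, the measured TCP pose, the force, the opening and the grip force at its end, in the units of the state.
- r.get_state(): the state, without advancing time (a new reading comes with each control period).
- r.camera(name): name is "scene" or "top" or "wrist"; returns a dict with "color" (420x560x3 uint8, red, green, blue), "fx", "fy", "cx", "cy" (pixels), "k1" (the pictures are not rectified: a ray, as slopes to the right and down, at radius r is drawn at 1 + k1 r^2 times it, then the intrinsics apply), "extrinsics" (4x4, takes a point from world to camera coordinates); the wrist camera has in their place "mount" (4x4, takes a point from camera to tool coordinates, whose origin is the TCP and whose axes are the flange's). Camera axes: x right, y down, z forward; pixel columns grow to the right and rows downward; lengths in mm; the calibration is good to about 2 mm. A picture is of the moment at which its call begins: read the wrist's pose just before it. There is no depth.
- r.hand_in(): hands the job in; it is judged then, once.
Trained networks look in the newest picture that a camera, given by its name, has taken for a name from the list of things; names that differ only in an ending like _2 or _b are one class to them, and where a whole thing is asked for, a point or a joint stands for the part that bears it (a point fixed in the world has none). Each returns a list of dicts, best first, with "conf" (0 to 1); they miss things now and then, are a little off and sometimes report something else, mostly with a low value. They report only what shows in the picture. A call takes as long as a camera call. They do not tell look-alikes from the thing itself.
- r.masks_of(label, camera): "region" (420x560 bool, what is visible of it) and "uv" ([column, row] in pixels, amid what is visible of it).
- r.spot_point(label, camera): "uv" ([column, row] in pixels: a listed point, or the origin of a listed thing).
The state is a dict: "time": time; "joints": joint angles; "joint_velocities": joint speeds; "effort": joint torques, N m; "tool_pos": TCP position; "orientation": TCP orientation; "force": force on the tool from outside, world axes, zero at the start; "wrist_torque": the same for the moment, N m; "opening": finger opening in mm; "grasp_force": force on a finger pad.
Only numpy, scipy, OpenCV 4.12 (cv2) and the standard library are available. Lean on these libraries where they do the work, as an engineer would, in place of code of your own. Each camera call takes 0.05 s, during which the arm holds its last target. There are 200 camera calls.

## Working session

There is one attempt and no reset: what is moved stays moved. The work goes in short steps, Python scripts to look and compute and a shell command to move; the robot and the scene stay as the last step left them, time stands still between calls to the robot, and variables do not carry over. Pictures are saved under pics/ and viewed, at most 14 in all, crops included, and the job is handed in when it is done.

```bash
ls; mkdir -p pics; python3 - <<'E'
from workcell import r
import cv2,numpy as np
s=r.get_state(); print(s)
for n in("scene","top"):
    c=r.camera(n); cv2.imwrite(f"pics/{n}0.png",c["color"][:,:,::-1]); print(n,c["fx"],c["fy"],c["cx"],c["cy"],c["k1"],c["extrinsics"])
E
```

```text
pics
{'time': 0.0, 'joints': array([-1.39908995,  0.47779622,  0.02231552,  1.5564608 , -0.01148101,
        1.109267  , -0.08306852]), 'joint_velocities': array([ 5.96605820e-04, -3.29831760e-04,  4.33489046e-04,  1.00640912e-04,
       -1.89079218e-04,  9.12784344e-05,  3.73637539e-04]), 'effort': array([-1.58510793e-04, -5.96447110e+01,  1.60810445e+00, -2.81196070e+01,
        1.24439568e-02,  9.25263186e-03, -3.09473978e-05]), 'tool_pos': array([186.26003903, 648.19686287, 238.32387914]), 'orientation': array([ 1.39406113e-01,  9.90234883e-01, -8.99961847e-04, -5.61615786e-05]), 'force': array([ 0.1748784 , -0.42865694,  0.34112949]), 'wrist_torque': array([ 0.02263661, -0.03741948,  0.00599747]), 'grasp_force': 0.0, 'opening': 85.59941901063154}
scene 431.8724484277054 431.8724484277054 284.81794931309537 210.8507489019765 -0.04795024200104515 [[-5.87657528e-01  8.09009033e-01 -1.27677258e-02  3.00836631e+02]
 [ 5.20956997e-01  3.66250784e-01 -7.71015026e-01 -2.19058269e+02]
 [-6.19081931e-01 -4.59744221e-01 -6.36688946e-01  1.32900933e+03]
 [ 0.00000000e+00  0.00000000e+00  0.00000000e+00  1.00000000e+00]]
top 456.2110427957699 456.2110427957699 286.38092797617736 203.42851447248586 -0.07463335047075205 [[-1.11132555e-02 -9.99935251e-01  2.44747406e-03 -4.30914826e+00]
 [-9.88083196e-01  1.06056860e-02 -1.53554935e-01  4.91636797e+02]
 [ 1.53519035e-01 -4.12480321e-03 -9.88137081e-01  1.18789844e+03]
 [ 0.00000000e+00  0.00000000e+00  0.00000000e+00  1.00000000e+00]]
```

View pics/top0.png

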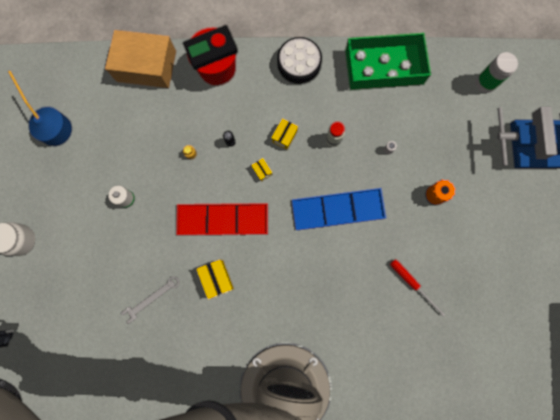

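View pics/scene0.png

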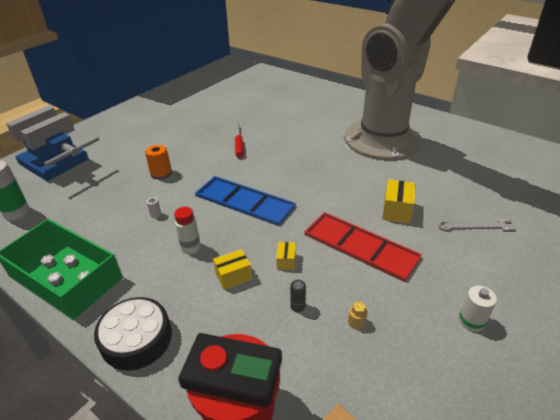

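```bash
cat > h.py <<'E'
from workcell import r
import numpy as np,cv2
from scipy.spatial.transform import Rotation as R
def cam(n):
    s=r.get_state(); c=r.camera(n)
    if n=="wrist":
        T=np.eye(4); T[:3,:3]=R.from_quat(s["orientation"]).as_matrix(); T[:3,3]=s["tool_pos"]
        c["M"]=T@np.array(c["mount"])
    else: c["M"]=np.linalg.inv(c["extrinsics"])
    return c
def back(c,uv,z):
    a=np.array([(uv[0]-c["cx"])/c["fx"],(uv[1]-c["cy"])/c["fy"]]); b=a.copy()
    for _ in range(10): b=a/(1+c["k1"]*(b@b))
    d=c["M"][:3,:3]@np.array([b[0],b[1],1]); o=c["M"][:3,3]
    return o+d*(z-o[2])/d[2]
def proj(c,P):
    q=(np.linalg.inv(c["M"])@np.append(P,1))[:3]; b=q[:2]/q[2]; b=b*(1+c["k1"]*(b@b))
    return np.array([b[0]*c["fx"]+c["cx"],b[1]*c["fy"]+c["cy"]])
names="blue_tray red_tray oil_filter black_socket drain_plug spray_can carton white_filter chrome_socket".split()
E
python3 - <<'E'
from h import *
for n in("top","scene"):
    c=cam(n)
    for l in names:
        print(n,l,[(round(d["conf"],2),np.round(d["uv"]).tolist(),np.round(back(c,d["uv"],0)[:2]).tolist()) for d in r.spot_point(l,n)])
E
```

```text
top blue_tray [(0.93, [341.0, 207.0], [486.0, -160.0])]
top red_tray [(0.82, [223.0, 217.0], [461.0, 166.0]), (0.2, [336.0, 136.0], [690.0, -153.0])]
top oil_filter [(0.74, [432.0, 194.0], [519.0, -419.0])]
top black_socket [(0.57, [230.0, 140.0], [681.0, 147.0])]
top drain_plug [(0.61, [286.0, 137.0], [690.0, -10.0]), (0.46, [192.0, 152.0], [646.0, 256.0])]
top spray_can [(0.78, [335.0, 138.0], [683.0, -150.0])]
top carton [(0.72, [216.0, 278.0], [294.0, 184.0]), (0.71, [287.0, 137.0], [688.0, -13.0]), (0.67, [230.0, 142.0], [676.0, 149.0]), (0.6, [261.0, 171.0], [589.0, 59.0])]
top white_filter [(0.83, [129.0, 199.0], [514.0, 432.0])]
top chrome_socket [(0.73, [127.0, 199.0], [515.0, 435.0]), (0.45, [389.0, 148.0], [652.0, -302.0])]
scene blue_tray [(0.71, [242.0, 199.0], [474.0, -163.0])]
scene red_tray [(0.28, [190.0, 248.0], [681.0, -141.0])]
scene oil_filter [(0.75, [161.0, 174.0], [520.0, -423.0])]
scene black_socket [(0.78, [296.0, 311.0], [686.0, 153.0]), (0.67, [359.0, 323.0], [640.0, 266.0])]
scene drain_plug [(0.92, [357.0, 324.0], [643.0, 264.0])]
scene spray_can [(0.85, [190.0, 247.0], [679.0, -143.0])]
scene carton [(0.91, [284.0, 265.0], [599.0, 62.0]), (0.81, [230.0, 272.0], [684.0, -18.0]), (0.79, [398.0, 214.0], [300.0, 191.0])]
scene white_filter [(0.81, [473.0, 322.0], [513.0, 442.0])]
scene chrome_socket [(0.75, [155.0, 210.0], [635.0, -312.0])]
```

The images show the parts as the networks report them. There are three cartons, at top pixels (285,133), (262,169) and (214,279). I'll measure their sizes and the tray poses by colour.

```bash
python3 - <<'E'
from h import *
C={n:cam(n) for n in("top","scene")}
c=C["top"]; hsv=cv2.cvtColor(c["color"],cv2.COLOR_RGB2HSV)
def rect(m,z,c):
    k=cv2.findContours(m.astype(np.uint8),cv2.RETR_EXTERNAL,cv2.CHAIN_APPROX_NONE)[0]
    k=max(k,key=len)[:,0]
    w=np.array([back(c,p,z)[:2] for p in k],np.float32)
    return cv2.minAreaRect(w)
H,S,V=cv2.split(hsv)
def box(m,x0,x1,y0,y1):
    o=np.zeros_like(m); o[y0:y1,x0:x1]=m[y0:y1,x0:x1]; return cv2.morphologyEx(o.astype(np.uint8),cv2.MORPH_CLOSE,np.ones((7,7)))
sat=(S>110)
print("red",rect(box(sat&(V>60),165,280,190,245),12,c))
print("blue",rect(box(sat&(V>60),283,395,180,238),12,c))
yel=sat&(H>15)&(H<40)
for nm,b,z in(("A",(265,305,112,155),46),("B",(245,280,150,185),35),("C",(190,240,250,305),60)):
    print(nm,rect(box(yel,*b),z,c))
for l in("oil_filter","black_socket","drain_plug","spray_can","carton","white_filter","chrome_socket"):
  for n in C:
    for d in r.masks_of(l,n)[:3]: print(l,n,round(d["conf"],2),np.round(d["uv"]).tolist(),np.round(back(C[n],d["uv"],30)[:2]).tolist(),d["region"].sum())
E
```

```text
red ((455.98919677734375, 168.64358520507812), (250.46324157714844, 85.42052459716797), 89.45860290527344)
blue ((479.8064270019531, -151.93446350097656), (84.40707397460938, 249.93650817871094), 6.888480186462402)
A ((685.1636962890625, -5.209117889404297), (56.878204345703125, 74.6550064086914), 61.78049850463867)
B ((587.6084594726562, 57.5698356628418), (53.84565353393555, 41.9304084777832), 31.44245147705078)
C ((294.3628845214844, 179.0650634765625), (86.73667907714844, 74.64146423339844), 21.426280975341797)
oil_filter top 0.7 [438.0, 194.0] [514.0, -426.0] 557
oil_filter scene 0.76 [156.0, 162.0] [515.0, -439.0] 742
black_socket top 0.67 [227.0, 137.0] [682.0, 152.0] 174
black_socket scene 0.83 [296.0, 298.0] [680.0, 150.0] 476
black_socket scene 0.63 [154.0, 207.0] [651.0, -291.0] 182
drain_plug top 0.73 [190.0, 150.0] [645.0, 256.0] 141
drain_plug scene 0.88 [359.0, 316.0] [647.0, 267.0] 421
spray_can top 0.56 [339.0, 134.0] [687.0, -159.0] 375
spray_can scene 0.84 [188.0, 228.0] [658.0, -166.0] 954
carton top 0.75 [217.0, 279.0] [293.0, 176.0] 982
carton top 0.69 [192.0, 152.0] [639.0, 249.0] 151
carton top 0.5 [259.0, 170.0] [586.0, 63.0] 283
carton scene 0.89 [283.0, 255.0] [600.0, 60.0] 501
carton scene 0.67 [231.0, 267.0] [691.0, -6.0] 1109
carton scene 0.65 [400.0, 203.0] [295.0, 187.0] 1212
white_filter top 0.63 [122.0, 194.0] [522.0, 441.0] 425
white_filter scene 0.79 [479.0, 307.0] [500.0, 441.0] 1269
white_filter scene 0.59 [188.0, 230.0] [662.0, -163.0] 943
chrome_socket scene 0.52 [154.0, 206.0] [648.0, -293.0] 235
```

Carton A at about (687,-10) has the right size, since its 57x75 outline includes a visible side. B is smaller and C is bigger. I'll turn the tool so its x is world Y and its y is world X, then go over the oil filter.

```bash
python3 -m crank '[0,0,0,0,0,0.184,0,0,0,0,0,0.184,0,0,0,0,0,0.184,0,0,0,0,0,0.184,0,0,0,0,0,0.184,0,0,0,0,0,0.184,0,0,0,0,0,0.187]' 85
python3 -m crank '[-45,37,0,0,0,0,-45,37,0,0,0,0,-45,37,0,0,0,0,-45,37,0,0,0,0,-45,37,0,0,0,0,-45,37,0,0,0,0,-45,37,0,0,0,0,-45,37,0,0,0,0]'
python3 -m crank '[-45,37,0,0,0,0,-45,37,0,0,0,0,-56,-3,0,0,0,0,-56,-3,0,0,0,0,-56,-3,0,0,0,0,-56,-3,0,0,0,0,-56,-3,0,0,0,0,-56,-3,0,0,0,0]'
python3 -m crank '[-56,-4,0,0,0,0,-56,-4,0,0,0,0,-56,-4,0,0,0,0,-56,-4,0,0,0,0,0,0,0,0,0,0,0,0,0,0,0,0]'
python3 - <<'E'
from h import *
s=r.get_state(); print(s["time"],s["tool_pos"],R.from_quat(s["orientation"]).as_matrix().round(3).tolist(),s["joints"].round(2))
c=cam("wrist"); print(c["M"].round(2)); cv2.imwrite("pics/w1.png",c["color"][:,:,::-1])
for l in("oil_filter",):
    print([(d["conf"],d["uv"],back(c,d["uv"],0)) for d in r.spot_point(l,"wrist")])
E
```

```text
time: 2.78
tool_pos: [186.3, 648.8, 239.3]
orientation: [0.709, 0.705, 0.0, -0.0]
force: [-0.1, -0.7, -0.2]
opening: 85.0
grasp_force: 0.0
time: 3.78
tool_pos: [483.4, 287.4, 239.7]
orientation: [0.707, 0.707, 0.0, -0.0]
force: [-0.2, 0.1, 0.7]
opening: 85.2
grasp_force: 0.0
time: 4.78
tool_pos: [538.3, -138.8, 239.6]
orientation: [0.707, 0.707, 0.0, 0.0]
force: [0.7, -0.2, 0.9]
opening: 84.8
grasp_force: 0.0
time: 5.52
tool_pos: [522.5, -360.8, 239.0]
orientation: [0.707, 0.707, 0.0, -0.0]
force: [-0.7, 0.5, -0.7]
opening: 85.3
grasp_force: 0.0
5.525 [ 522.49753562 -360.77870081  239.0448088 ] [[0.0, 1.0, -0.0], [1.0, -0.0, 0.001], [0.001, -0.0, -1.0]] [ 0.05  0.47  0.64  1.69 -0.31  1.09  0.78]
[[ 1.0000e+00 -0.0000e+00  0.0000e+00  5.2223e+02]
 [ 0.0000e+00 -9.6000e-01 -2.7000e-01 -2.9259e+02]
 [ 0.0000e+00  2.7000e-01 -9.6000e-01  3.7313e+02]
 [ 0.0000e+00  0.0000e+00  0.0000e+00  1.0000e+00]]
[(0.91, [275.7, 228.1], array([ 515.39392032, -427.45356589,    0.        ]))]
```

```bash
python3 - <<'E'
from h import *
c=cam("wrist")
d=r.masks_of("oil_filter","wrist")[0]; m=d["region"].astype(np.uint8)
x,y,w,h=cv2.boundingRect(m); print(x,y,w,h,d["conf"])
# left/right extents in world X (camera x == world X)
for P in((517,-425),(515,-427),(519,-421)):
    pts=np.array([proj(c,[P[0]+rad*np.cos(a),P[1]+rad*np.sin(a),z]) for z,rad in((0,30),(58,30),(78,29)) for a in np.linspace(0,6.28,40)])
    print(P,pts.min(0),pts.max(0)-pts.min(0))
E
```

```text
249 207 54 71 0.6
(517, -425) [247.86009073 205.29321132] [54.6325481  71.38845251]
(515, -427) [246.03010011 206.79186787] [54.538976   71.52727768]
(519, -421) [249.64628096 202.27959401] [54.822815   71.10441773]
```

View pics/w1.png

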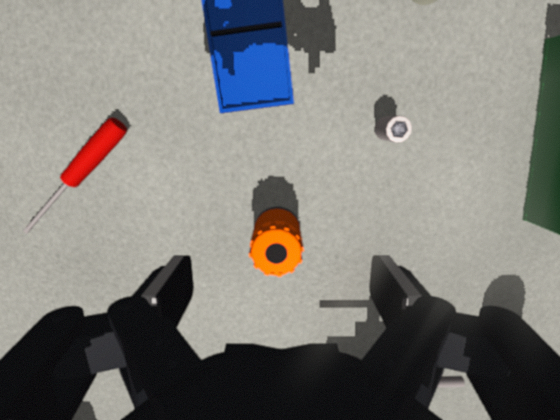

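The picture shows the oil filter at pixel (276,250), the silver socket at (399,129) and the near end of the blue tray, whose corners are at (220,112) and (293,103). The silhouette fit puts the filter at about (518,-427).

```bash
cat >> h.py <<'E'
from scipy.optimize import least_squares
prof={"oil_filter":[(0,30),(58,30),(78,29)],"black_socket":[(0,15),(63,15)],"drain_plug":[(0,17),(34,17),(48,12)],"spray_can":[(0,22.5),(82,22.5),(105,20)],"white_filter":[(0,25),(75,25),(87,5)],"chrome_socket":[(0,14),(45,14)]}
def fit(l,c,n,P0,dz=0):
    """round part position from mask bbox"""
    best=min(r.masks_of(l,n),key=lambda d:np.linalg.norm(back(c,d["uv"],30)[:2]-P0))
    x,y,w,h=cv2.boundingRect(best["region"].astype(np.uint8)); b=np.array([x-.5,y-.5,x+w-.5,y+h-.5])
    def f(P):
        pts=np.array([proj(c,[P[0]+rad*np.cos(a),P[1]+rad*np.sin(a),z+dz]) for z,rad in prof[l] for a in np.linspace(0,6.28,40)])
        return np.r_[pts.min(0),pts.max(0)]-b
    s=least_squares(f,P0); return s.x.round(1),np.round(s.fun,1),best["conf"]
E
python3 - <<'E'
from h import *
c=cam("wrist")
for l,P in(("oil_filter",(518,-427)),("chrome_socket",(648,-300))): print(l,fit(l,c,"wrist",P))
print([back(c,p,12).round(1) for p in((220,112),(293,103))])
a=np.deg2rad(6.9)
print([np.array([479.8,-151.9])+R.from_euler("z",6.9,degrees=True).as_matrix()[:2,:2]@q for q in((-43,-125),(43,-125))])
c=cam("top")
for l,P in(("oil_filter",(518,-427)),("black_socket",(680,150)),("drain_plug",(645,260)),("spray_can",(682,-145)),("white_filter",(514,437)),("chrome_socket",(648,-300))): print(l,fit(l,c,"top",P))
E
python3 -m crank '[-33,-3,0,0,0,0,-33,-2,0,0,0,0,0,0,54,0,0,0,0,0,54,0,0,0,0,0,54,0,0,0,0,0,52,0,0,0,0,0,0,0,0,0]'
python3 -m crank '[0,0,0,0,0,0,0,0,0,0,0,0,0,0,0,0,0,0,0,0,0,0,0,0]' 50
```

```text
oil_filter (array([ 517.4, -426.4]), array([-0.3, -0.2,  0.3,  0.2]), 0.71)
chrome_socket (array([ 647.3, -300. ]), array([-1.9, -0.5,  1.7,  0.5]), 0.65)
[array([ 453., -281.,   12.]), array([ 536.5, -271.1,   12. ])]
[array([ 452.12853915, -281.16055181]), array([ 537.50567056, -270.82878367])]
time: 6.85
tool_pos: [515.1, -424.7, 21.4]
orientation: [0.707, 0.707, -0.001, -0.004]
force: [0.2, 1.1, 0.1]
opening: 85.0
grasp_force: 0.0
time: 7.35
tool_pos: [518.6, -429.0, 28.5]
orientation: [0.707, 0.707, 0.0, 0.002]
force: [-1.5, -0.1, 8.4]
opening: 58.7
grasp_force: 65.4Traceback (most recent call last):
  File "<stdin>", line 8, in <module>
  File "h.py", line 24, in fit
    best=min(r.masks_of(l,n),key=lambda d:np.linalg.norm(back(c,d["uv"],30)[:2]-P0))
ValueError: min() iterable argument is empty
```

```bash
python3 -m crank '[0,0,-30,0,0,0,0,0,-60,0,0,0,48,-7,0,0,0,0,48,-7,0,0,0,0,48,-7,0,0,0,0,49,-7,0,0,0,0,0,0,0,0,0,0,0,0,0,0,0,0]'
python3 -m crank '[0,0,40,0,0,0,0,0,25,0,0,0,0,0,10,0,0,0,0,0,10,0,0,0,0,0,0,0,0,0,0,0,0,0,0,0]'
```

```text
time: 8.35
tool_pos: [490.0, -234.6, 116.3]
orientation: [0.707, 0.707, 0.001, 0.001]
force: [0.3, -0.8, -3.8]
opening: 58.8
grasp_force: 65.8
time: 9.1
tool_pos: [490.0, -235.7, 31.6]
orientation: [0.708, 0.707, 0.0, 0.001]
force: [-3.5, -0.4, 6.7]
opening: 59.1
grasp_force: 67.9
```

```bash
python3 - <<'E'
from h import *
c=cam("top")
cv2.imwrite("pics/t2.png",cv2.resize(c["color"][100:300,200:480,::-1],None,fx=2.5,fy=2.5))
for l,P in(("black_socket",(680,150)),("drain_plug",(645,260)),("spray_can",(682,-145))):
  try: print(l,fit(l,c,"top",P))
  except ValueError: print(l,"none")
c=cam("scene")
for l,P in(("oil_filter",(489,-233)),("black_socket",(680,150)),("drain_plug",(645,260)),("spray_can",(682,-145))):
  try: print(l,fit(l,c,"scene",P,4 if l=="oil_filter" else 0))
  except ValueError: print(l,"none")
E
```

```text
black_socket (array([677.1, 148.1]), array([ 0.2, -0.1, -0.2,  0.1]), 0.58)
drain_plug (array([642.8, 258.9]), array([-0.3,  0. ,  0.3, -0. ]), 0.71)
spray_can (array([ 680.7, -144.5]), array([-0.3, -0.3,  0.3,  0.3]), 0.75)
oil_filter (array([ 490. , -229.2]), array([-2.7, -1.3,  2.8,  1. ]), 0.8)
black_socket (array([674.1, 148. ]), array([-0. , -0.8,  0. ,  0.7]), 0.76)
drain_plug (array([641. , 261.1]), array([-0.1, -0.4,  0.1,  0.4]), 0.88)
spray_can (array([ 677.5, -143.5]), array([-0. , -0.4,  0.1,  0.4]), 0.89)
```

```bash
python3 -m crank '[0,0,0,0,0,0,0,0,0,0,0,0,0,0,0,0,0,0]' 75
python3 -m crank '[0,0,-30,0,0,0,0,0,-60,0,0,0,0,0,-60,0,0,0,0,0,-30,0,0,0,56,23,0,0,0,0,56,23,0,0,0,0,56,23,0,0,0,0,56,23,0,0,0,0]' 60
python3 -m crank '[56,23,0,0,0,0,56,23,0,0,0,0,56,24,0,0,0,0,56,24,0,0,0,0,0,0,0,0,0,0,0,0,0,0,0,0]'
python3 - <<'E'
from h import *
c=cam("top"); cv2.imwrite("pics/t2.png",c["color"][:,:,::-1])
print(fit("oil_filter",c,"top",(490,-233),4))
c=cam("wrist"); cv2.imwrite("pics/w2.png",c["color"][:,:,::-1])
for l,P in(("black_socket",(676,148)),("drain_plug",(642,260))):
  try: print(l,fit(l,c,"wrist",P))
  except ValueError: print(l,"none")
print(r.get_state()["tool_pos"])
E
```

```text
time: 9.93
tool_pos: [489.7, -234.2, 30.4]
orientation: [0.707, 0.707, 0.0, 0.0]
force: [-0.1, -0.1, -0.2]
opening: 75.1
grasp_force: 0.0
time: 10.92
tool_pos: [581.9, -8.2, 210.5]
orientation: [0.707, 0.707, 0.0, 0.0]
force: [0.3, -0.4, -0.4]
opening: 60.1
grasp_force: 0.0
time: 11.68
tool_pos: [675.1, 213.1, 209.8]
orientation: [0.707, 0.707, -0.001, 0.0]
force: [-0.0, -0.7, 0.0]
opening: 60.0
grasp_force: 0.0
(array([ 491.6, -234.8]), array([-1.6, -1.6,  1.5,  1.6]), 0.77)
black_socket (array([674.9, 147.9]), array([ 0.8, -0.7, -0.8,  0.6]), 0.67)
drain_plug (array([642.2, 259.5]), array([-0.1, -0.3,  0.1,  0.3]), 0.75)
[675.38651098 212.15390132 210.71035983]
```

View pics/t2.png

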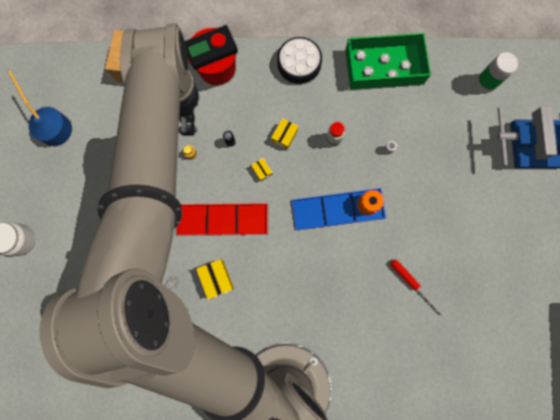

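The top view shows the oil filter upright in the near-right blue compartment at pixel (370,202). Next is the black socket.

```bash
python3 -m crank '[-32,0,0,0,0,0,-33,0,0,0,0,0,0,0,60,0,0,0,0,0,60,0,0,0,0,0,40,0,0,0,0,0,28,0,0,0,0,0,0,0,0,0,0,0,0,0,0,0]'
python3 -m crank '[0,0,0,0,0,0,0,0,0,0,0,0,0,0,0,0,0,0,0,0,0,0,0,0,0,0,0,0,0,0]' 20
python3 -m crank '[0,0,-40,0,0,0,0,0,-60,0,0,0,0,0,0,0,0,0]'
```

```text
time: 12.92
tool_pos: [676.4, 148.4, 23.9]
orientation: [0.707, 0.707, 0.001, 0.001]
force: [1.5, -0.9, 0.7]
opening: 60.4
grasp_force: 0.0
time: 13.55
tool_pos: [676.2, 149.0, 24.0]
orientation: [0.707, 0.707, 0.001, 0.0]
force: [-1.9, 0.9, 6.5]
opening: 29.1
grasp_force: 58.7
time: 13.92
tool_pos: [679.1, 148.9, 128.2]
orientation: [0.707, 0.707, 0.004, 0.003]
force: [-0.3, -0.8, -0.8]
opening: 29.0
grasp_force: 59.5
```

```bash
python3 -m crank '[-50,-33,0,0,0,0,-50,-33,0,0,0,0,-50,-33,0,0,0,0,-50,-33,0,0,0,0,-50,-32,0,0,0,0,-50,-32,0,0,0,0,0,0,0,0,0,0,0,0,0,0,0,0]'
python3 -m crank '[0,0,50,0,0,0,0,0,25,0,0,0,0,0,10,0,0,0,0,0,10,0,0,0,0,0,0,0,0,0,0,0,0,0,0,0]'
python3 -m crank '[0,0,0,0,0,0,0,0,0,0,0,0,0,0,0,0,0,0]' 50
python3 - <<'E'
from h import *
c=cam("scene"); cv2.imwrite("pics/s3.png",c["color"][:,:,::-1])
try: print(fit("black_socket",c,"scene",(480,-152),4))
except Exception as e: print(e)
E
```

```text
time: 14.92
tool_pos: [479.5, -150.8, 122.1]
orientation: [0.707, 0.707, 0.0, -0.0]
force: [1.1, 0.5, -1.4]
opening: 28.8
grasp_force: 59.7
time: 15.68
tool_pos: [480.1, -151.1, 27.7]
orientation: [0.707, 0.707, 0.0, 0.0]
force: [-0.1, 0.3, -0.0]
opening: 28.5
grasp_force: 59.5
time: 16.05
tool_pos: [479.5, -151.2, 27.4]
orientation: [0.707, 0.707, 0.0, 0.0]
force: [-0.2, -0.2, 0.4]
opening: 49.7
grasp_force: 0.0
(array([ 476. , -149.8]), array([-1.9, -0.7,  1.9,  0.6]), 0.75)
```

```bash
python3 -m crank '[0,0,-30,0,0,0,0,0,-60,0,0,0,0,0,-60,0,0,0,51,20,0,0,0,0,51,20,0,0,0,0,51,20,0,0,0,0,51,20,0,0,0,0,51,20,0,0,0,0]' 60
python3 -m crank '[52,20,0,0,0,0,52,21,0,0,0,0,52,22,0,0,0,0,0,0,0,0,0,0,0,0,50,0,0,0,0,0,50,0,0,0,0,0,0,0,0,0,0,0,0,0,0,0]'
python3 - <<'E'
from h import *
print(r.get_state()["tool_pos"])
c=cam("scene"); print(fit("drain_plug",c,"scene",(642,260)))
c=cam("top")
try: print(fit("black_socket",c,"top",(480,-152),4))
except Exception as e: print(e)
E
```

```text
time: 17.15
tool_pos: [579.8, 105.4, 177.3]
orientation: [0.707, 0.707, 0.0, -0.0]
force: [1.3, -0.2, 0.8]
opening: 59.8
grasp_force: 0.0
time: 18.15
tool_pos: [643.5, 259.2, 79.2]
orientation: [0.707, 0.707, 0.001, 0.001]
force: [0.2, 0.7, 0.3]
opening: 60.1
grasp_force: 0.0
[643.5329601  259.16956524  79.197466  ]
(array([641. , 261.1]), array([-0.1, -0.4,  0.1,  0.4]), 0.86)
min() iterable argument is empty
```

```bash
python3 -m crank '[0,0,35,0,0,0,0,0,20,0,0,0,0,0,10,0,0,0,0,0,0,0,0,0,0,0,0,0,0,0]'
python3 -m crank '[0,0,0,0,0,0,0,0,0,0,0,0,0,0,0,0,0,0,0,0,0,0,0,0,0,0,0,0,0,0]' 22
python3 -m crank '[0,0,-40,0,0,0,0,0,-60,0,0,0,0,0,0,0,0,0]'
```

```text
time: 18.98
tool_pos: [643.2, 259.9, 13.3]
orientation: [0.707, 0.707, 0.001, 0.0]
force: [0.2, -0.6, 1.3]
opening: 59.8
grasp_force: 0.0
time: 19.6
tool_pos: [642.9, 260.0, 13.3]
orientation: [0.707, 0.707, 0.001, 0.0]
force: [-1.1, -0.5, 4.3]
opening: 32.4
grasp_force: 59.5
time: 19.98
tool_pos: [645.9, 260.4, 117.6]
orientation: [0.707, 0.707, 0.004, 0.002]
force: [1.4, -0.4, -2.2]
opening: 32.4
grasp_force: 59.9
```

```bash
python3 -m crank '[-47,-25,0,0,0,0,-47,-25,0,0,0,0,-47,-25,0,0,0,0,-47,-25,0,0,0,0,-47,-25,0,0,0,0,-47,-24,0,0,0,0,-48,-24,0,0,0,0,0,0,0,0,0,0]'
python3 -m crank '[0,0,50,0,0,0,0,0,25,0,0,0,0,0,10,0,0,0,0,0,10,0,0,0,0,0,0,0,0,0,0,0,0,0,0,0]'
python3 -m crank '[0,0,0,0,0,0,0,0,0,0,0,0,0,0,0,0,0,0]' 40
python3 -m crank '[0,0,-30,0,0,0,0,0,-60,0,0,0,0,0,-60,0,0,0,0,0,-50,0,0,0]'
```

```text
time: 20.98
tool_pos: [466.1, -74.1, 111.6]
orientation: [0.71, 0.704, -0.001, -0.001]
force: [1.1, 0.9, -1.7]
opening: 32.7
grasp_force: 60.1
time: 21.72
tool_pos: [470.0, -70.1, 17.7]
orientation: [0.707, 0.707, 0.0, 0.0]
force: [0.4, 0.2, -1.1]
opening: 32.3
grasp_force: 60.4
time: 22.1
tool_pos: [469.5, -70.2, 17.4]
orientation: [0.707, 0.707, 0.0, 0.0]
force: [0.2, -0.3, 1.0]
opening: 39.5
grasp_force: 0.0
time: 22.6
tool_pos: [469.4, -70.4, 219.4]
orientation: [0.707, 0.707, 0.0, 0.0]
force: [0.5, 0.9, 0.7]
opening: 39.9
grasp_force: 0.0
```

```bash
python3 -m crank '[-2,52,0,0,0,0,-2,52,0,0,0,0,-2,53,0,0,0,0,-2,53,0,0,0,0,0,0,0,0,0,0,0,0,0,0,0,0]' 70
python3 - <<'E'
from h import *
print(r.get_state()["tool_pos"])
c=cam("wrist"); cv2.imwrite("pics/w4.png",c["color"][:,:,::-1])
for l,P,dz in(("spray_can",(680,-144),0),("black_socket",(480,-151),4),("oil_filter",(490,-234),4)):
  try: print(l,fit(l,c,"wrist",P,dz))
  except ValueError: print(l,"none")
c=cam("top")
for l,P,dz in(("spray_can",(680,-144),0),("black_socket",(480,-151),4),("drain_plug",(470,-70),4)):
  try: print(l,fit(l,c,"top",P,dz))
  except ValueError: print(l,"none")
E
```

```text
time: 23.35
tool_pos: [678.5, -78.7, 216.7]
orientation: [0.707, 0.707, -0.001, -0.0]
force: [-0.2, 0.2, -0.1]
opening: 70.1
grasp_force: 0.0
[678.52156598 -78.71396717 216.71234205]
spray_can (array([ 679.1, -143.6]), array([-0.5, -1.1,  0.5,  1. ]), 0.72)
black_socket (array([ 480.4, -152.1]), array([-0.8, -0.9,  0.9,  0.9]), 0.84)
oil_filter (array([ 511.2, -197.8]), array([-16. , -25.8,  18.9,  25.9]), 0.96)
spray_can none
black_socket (array([ 480.2, -153.4]), array([-0.4, -0.7,  0.4,  0.7]), 0.56)
drain_plug (array([471.1, -73.4]), array([-0.1, -0. ,  0.1,  0. ]), 0.56)
```

View pics/w4.png

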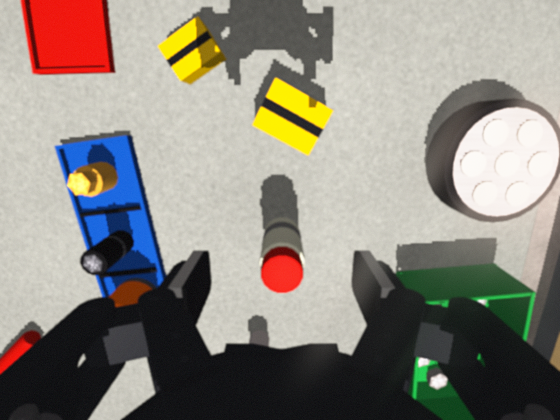

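The blue tray holds the brass plug (92,181), the black socket (105,258) and the oil filter, all upright. The spray can's cap is at (282,270) and the target carton at (293,116). I'll grip the can and work out the carton's pose from this same image.

```bash
cat >> h.py <<'E'
def fitbox(c,m,P0,yaw0,dims=(64,50,46),z0=0):
    k=max(cv2.findContours(m.astype(np.uint8),cv2.RETR_EXTERNAL,cv2.CHAIN_APPROX_NONE)[0],key=len)
    def sil(p):
        a=p[2]; M=np.array([[np.cos(a),-np.sin(a)],[np.sin(a),np.cos(a)]])
        pts=[proj(c,[*(np.array(p[:2])+M@[sx*dims[0]/2,sy*dims[1]/2]),z0+z]) for sx in(-1,1) for sy in(-1,1) for z in(0,dims[2])]
        return cv2.convexHull(np.array(pts,np.float32))
    q=cv2.convexHull(k)[:,0].astype(float)
    f=lambda p:[cv2.pointPolygonTest(sil(p),(float(u),float(v)),True) for u,v in k[::2,0]]
    s=least_squares(f,[*P0,yaw0],x_scale=[5,5,.1],diff_step=1e-4,loss="soft_l1"); return s.x[:2].round(1),np.rad2deg(s.x[2]).round(1),"rms",np.sqrt(np.mean(s.fun**2)).round(2)
def yellow(c,x0,x1,y0,y1):
    H,S,V=cv2.split(cv2.cvtColor(c["color"],cv2.COLOR_RGB2HSV))
    m=((S>120)&(H>15)&(H<40)&(V>50)).astype(np.uint8); o=np.zeros_like(m); o[y0:y1,x0:x1]=m[y0:y1,x0:x1]
    return cv2.morphologyEx(o,cv2.MORPH_CLOSE,np.ones((9,9)))
E
python3 - <<'E'
from h import *
c=cam("wrist"); m=yellow(c,235,345,65,165)
for dims in((64,50,46),(56,44,40),(74,58,53)):
  for y in(-28,62): print(dims,fitbox(c,m,(687,-10),np.deg2rad(y),dims))
E
python3 -m crank '[-33,0,0,0,0,0,-33,1,0,0,0,0,0,0,50,0,0,0,0,0,50,0,0,0,0,0,35,0,0,0,0,0,27,0,0,0,0,0,0,0,0,0,0,0,0,0,0,0]'
python3 -m crank '[0,0,0,0,0,0,0,0,0,0,0,0,0,0,0,0,0,0,0,0,0,0,0,0,0,0,0,0,0,0]' 35
python3 -m crank '[0,0,-40,0,0,0,0,0,-60,0,0,0,0,0,0,0,0,0]'
```

```text
(64, 50, 46) (array([688.5,  -6.5]), np.float64(-28.0), 'rms', np.float64(1.23))
(64, 50, 46) (array([684.3, -11.9]), np.float64(62.0), 'rms', np.float64(6.92))
(56, 44, 40) (array([688.8,  -5.6]), np.float64(-28.7), 'rms', np.float64(3.71))
(56, 44, 40) (array([686.9,  -5.4]), np.float64(71.8), 'rms', np.float64(7.48))
(74, 58, 53) (array([691.4, -12.6]), np.float64(-27.7), 'rms', np.float64(7.29))
(74, 58, 53) (array([682.3, -17.8]), np.float64(62.0), 'rms', np.float64(8.57))
time: 24.8
tool_pos: [681.1, -144.6, 56.6]
orientation: [0.707, 0.707, 0.0, 0.001]
force: [0.2, 0.5, 1.1]
opening: 70.3
grasp_force: 0.0
time: 25.42
tool_pos: [680.8, -144.6, 57.1]
orientation: [0.707, 0.707, 0.001, 0.001]
force: [-2.0, 0.2, 5.4]
opening: 43.8
grasp_force: 60.1
time: 25.8
tool_pos: [683.6, -145.8, 161.5]
orientation: [0.707, 0.707, 0.003, 0.004]
force: [0.5, -0.3, -2.3]
opening: 43.5
grasp_force: 61.6
```

```bash
python3 -m crank '[49,-28,0,0,0,0,49,-28,0,0,0,0,49,-28,0,0,0,0,49,-28,0,0,0,0,49,-28,0,0,0,0,50,-28,0,0,0,0,50,-28,0,0,0,0,50,-28,0,0,0,0]'
python3 -m crank '[0,0,0,0,0,0,0,0,0,0,0,0,0,0,45,0,0,0,0,0,25,0,0,0,0,0,15,0,0,0,0,0,10,0,0,0,0,0,0,0,0,0,0,0,0,0,0,0]'
python3 -m crank '[0,0,0,0,0,0,0,0,0,0,0,0,0,0,0,0,0,0]' 65
python3 -m crank '[0,0,-30,0,0,0,0,0,-50,0,0,0,0,0,-50,0,0,0,0,0,-30,0,0,0]'
```

```text
time: 26.8
tool_pos: [454.7, 252.2, 154.9]
orientation: [0.707, 0.707, -0.0, -0.0]
force: [1.0, 1.1, -1.9]
opening: 43.7
grasp_force: 61.8
time: 27.8
tool_pos: [457.2, 250.7, 60.8]
orientation: [0.707, 0.707, 0.001, 0.0]
force: [-0.2, 0.3, -3.4]
opening: 43.4
grasp_force: 61.1
time: 28.18
tool_pos: [456.6, 250.9, 60.5]
orientation: [0.707, 0.707, 0.0, 0.0]
force: [-0.6, -0.9, -0.5]
opening: 64.9
grasp_force: 0.0
time: 28.68
tool_pos: [457.1, 251.0, 222.7]
orientation: [0.707, 0.707, 0.001, -0.0]
force: [0.2, -0.2, -0.4]
opening: 65.0
grasp_force: 0.0
```

```bash
python3 -m crank '[-43,38,0,0,0,0,-43,38,0,0,0,0,-43,39,0,0,0,0,-43,39,0,0,0,0,-43,39,0,0,0,0,-43,39,0,0,0,0,0,0,0,0,0,0]' 72
python3 - <<'E'
from h import *
c=cam("scene"); cv2.imwrite("pics/s5.png",c["color"][:,:,::-1])
m=yellow(c,205,260,240,295); print(m.sum(),fitbox(c,m,(688,-7),np.deg2rad(-28)))
try: print(fit("spray_can",c,"scene",(456,250),4))
except Exception as e: print(e)
E
python3 -m crank '[0,0,0,0,0,-0.18,0,0,0,0,0,-0.18,0,0,0,0,0,-0.18,0,0,0,0,0,-0.18,0,0,0,0,0,-0.18,0,0,0,0,0,-0.18,0,0,0,0,0,0,0,0,0,0,0,0]'
python3 - <<'E'
from h import *
s=r.get_state();print(s["tool_pos"],R.from_quat(s["orientation"]).as_matrix()[:,:2].round(3).tolist())
c=cam("top"); m=yellow(c,265,305,112,155); print(fitbox(c,m,(688,-7),np.deg2rad(-28)))
cv2.imwrite("pics/w5.png",cam("wrist")["color"][:,:,::-1])
E
```

```text
time: 29.55
tool_pos: [689.8, -13.6, 220.2]
orientation: [0.71, 0.705, -0.001, 0.002]
force: [0.1, 0.2, -0.0]
opening: 71.9
grasp_force: 0.0
1064 (array([688.2,  -6.3]), np.float64(-30.9), 'rms', np.float64(0.85))
(array([454. , 251.6]), array([-0.3, -0.4,  0.3,  0.3]), 0.65)
time: 30.65
tool_pos: [688.1, -6.1, 220.4]
orientation: [0.244, 0.97, 0.0, -0.0]
force: [-0.2, -0.0, -0.3]
opening: 71.8
grasp_force: 0.0
[688.07292812  -6.08019258 220.35477129] [[-0.881, 0.473], [0.473, 0.881], [0.0, 0.0]]Traceback (most recent call last):
  File "<stdin>", line 3, in <module>
  File "h.py", line 31, in fitbox
    k=max(cv2.findContours(m.astype(np.uint8),cv2.RETR_EXTERNAL,cv2.CHAIN_APPROX_NONE)[0],key=len)
ValueError: max() iterable argument is empty
```

View pics/s5.png

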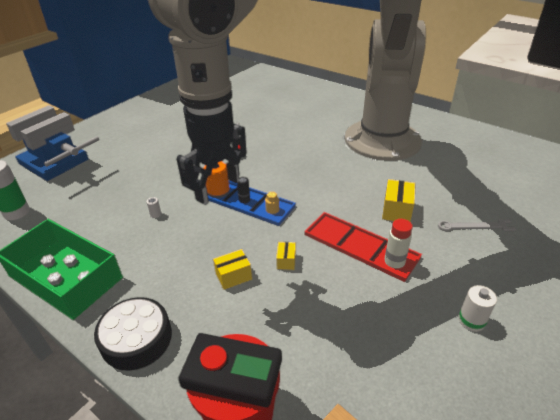

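The spray can stands in the red tray's end compartment at (398,245), and the blue tray's parts are upright. Scene and wrist fits agree on the carton at (688,-6), so I'll grip it.

```bash
python3 -m crank '[0,0,55,0,0,0,0,0,55,0,0,0,0,0,50,0,0,0,0,0,30,0,0,0,0,0,12,0,0,0,0,0,0,0,0,0,0,0,0,0,0,0]'
python3 -m crank '[0,0,0,0,0,0,0,0,0,0,0,0,0,0,0,0,0,0,0,0,0,0,0,0,0,0,0,0,0,0]' 40
python3 -m crank '[0,0,-40,0,0,0,0,0,-60,0,0,0,0,0,0,0,0,0,0,0,0,0,0,0]'
python3 -m crank '[0,0,0,0,0,0.18,0,0,0,0,0,0.18,0,0,0,0,0,0.18,0,0,0,0,0,0.18,0,0,0,0,0,0.18,0,0,0,0,0,0.18,0,0,0,0,0,0,0,0,0,0,0,0]'
python3 - <<'E'
from h import *
s=r.get_state();print(s["tool_pos"],R.from_quat(s["orientation"]).as_matrix()[:,:2].round(3).tolist())
E
```

```text
time: 31.58
tool_pos: [689.7, -7.3, 20.0]
orientation: [0.243, 0.97, 0.0, 0.001]
force: [-0.4, 0.3, 0.6]
opening: 72.0
grasp_force: 0.0
time: 32.2
tool_pos: [689.7, -7.0, 20.0]
orientation: [0.243, 0.97, 0.001, 0.001]
force: [-0.1, 0.4, 5.9]
opening: 49.0
grasp_force: 63.6
time: 32.7
tool_pos: [687.7, -7.0, 117.9]
orientation: [0.243, 0.97, 0.0, -0.0]
force: [-0.1, -0.2, -2.7]
opening: 49.2
grasp_force: 63.2
time: 33.7
tool_pos: [687.6, -7.2, 117.1]
orientation: [0.706, 0.708, -0.001, -0.001]
force: [-0.8, 0.2, -1.8]
opening: 49.5
grasp_force: 63.0
[687.63087282  -7.17390489 117.071139  ] [[-0.003, 1.0], [1.0, 0.003], [-0.0, -0.002]]
```

```bash
python3 -m crank '[18,-46,0,0,0,0,18,-46,0,0,0,0,19,-46,0,0,0,0,19,-47,0,0,0,0,19,-47,0,0,0,0,0,0,0,0,0,0,0,0,45,0,0,0,0,0,15,0,0,0]'
python3 -m crank '[0,0,0,0,0,0,0,0,0,0,0,0]'
python3 - <<'E'
from h import *
s=r.get_state();print(s["tool_pos"])
z=s["tool_pos"][2]-19
c=cam("wrist"); cv2.imwrite("pics/w6.png",c["color"][:,:,::-1])
c=cam("scene"); cv2.imwrite("pics/s6.png",cv2.resize(c["color"][140:290,250:450,::-1],None,fx=4,fy=4))
m=yellow(c,290,380,150,260); print(z,m.sum(),fitbox(c,m,(455,87),np.deg2rad(90),z0=z))
E
```

```text
time: 34.7
tool_pos: [455.9, 85.3, 56.9]
orientation: [0.707, 0.708, -0.001, -0.0]
force: [-0.1, 0.1, -1.7]
opening: 49.0
grasp_force: 63.3
time: 34.95
tool_pos: [457.4, 85.4, 59.1]
orientation: [0.707, 0.707, 0.001, 0.0]
force: [0.4, -0.1, -2.3]
opening: 49.0
grasp_force: 63.3
[457.39464038  85.3934974   59.0994557 ]
40.099455703941764 758 (array([454.3,  87.4]), np.float64(89.3), 'rms', np.float64(4.83))
```

View pics/s6.png

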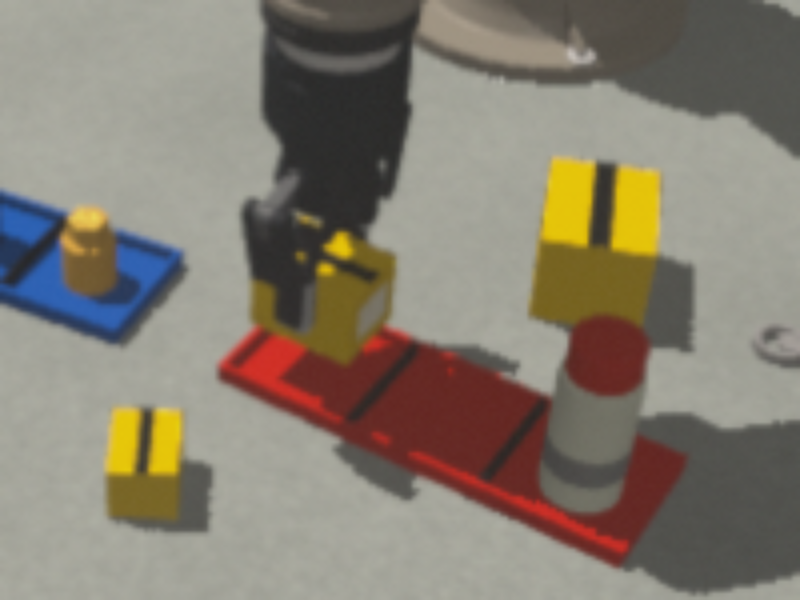

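The carton hangs square over the red tray's end compartment, and the can stands in the other end. I'll lower it.

```bash
python3 -m crank '[1,-1,15,0,0,0,0,0,10,0,0,0,0,0,9,0,0,0,0,0,0,0,0,0,0,0,0,0,0,0]'
python3 -m crank '[0,0,0,0,0,0,0,0,0,0,0,0,0,0,0,0,0,0]' 66
python3 -m crank '[0,0,-20,0,0,0,0,0,-60,0,0,0,0,0,-60,0,0,0,0,0,-60,0,0,0,-55,0,0,0,0,0,-55,0,0,0,0,0,-55,0,0,0,0,0,-55,0,0,0,0,0]'
python3 -m crank '[-55,0,0,0,0,0,-55,0,0,0,0,0,-55,0,0,0,0,0,-55,0,0,0,0,0,0,0,0,0,0,0]'
python3 - <<'E'
from h import *
c=cam("scene"); cv2.imwrite("pics/s7.png",c["color"][:,:,::-1]); m=yellow(c,290,380,190,270)
print(fitbox(c,m,(455,87),np.deg2rad(90),z0=4))
c=cam("top"); cv2.imwrite("pics/t7.png",c["color"][:,:,::-1])
for l,P,dz in(("spray_can",(456,250),4),("black_socket",(480,-151),4),("drain_plug",(470,-70),4),("oil_filter",(490,-234),4)):
  try: print(l,fit(l,c,"top",P,dz))
  except ValueError: print(l,"none")
E
```

```text
time: 35.67
tool_pos: [455.3, 86.6, 23.9]
orientation: [0.707, 0.707, -0.0, -0.0]
force: [-0.2, -1.0, -2.8]
opening: 49.3
grasp_force: 64.6
time: 36.05
tool_pos: [455.5, 86.9, 24.4]
orientation: [0.707, 0.707, 0.0, 0.0]
force: [-0.1, -0.2, -0.3]
opening: 65.9
grasp_force: 0.0
time: 37.05
tool_pos: [455.2, -134.5, 224.5]
orientation: [0.707, 0.707, 0.001, -0.0]
force: [1.0, 0.7, -0.9]
opening: 65.9
grasp_force: 0.0
time: 37.67
tool_pos: [453.0, -358.7, 224.7]
orientation: [0.71, 0.704, -0.001, 0.001]
force: [-0.1, 2.0, 0.0]
opening: 66.1
grasp_force: 0.0
(array([452.7,  86.4]), np.float64(92.5), 'rms', np.float64(0.74))
spray_can (array([458. , 251.9]), array([-0.2,  0. ,  0.2, -0. ]), 0.89)
black_socket (array([ 481.5, -153.5]), array([-0.4, -0.2,  0.4,  0.2]), 0.48)
drain_plug none
oil_filter (array([ 490.4, -233.5]), array([-0.1, -0.1,  0.1,  0.1]), 0.59)
```

View pics/s7.png

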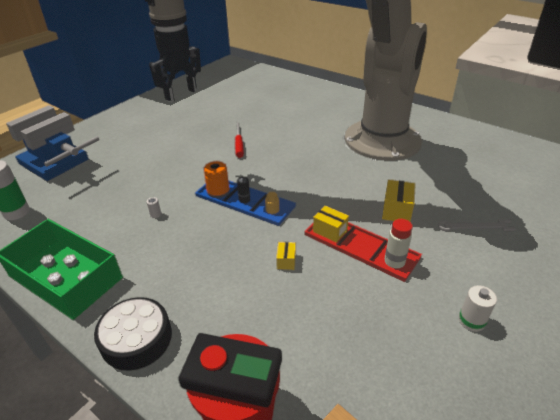

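View pics/t7.png

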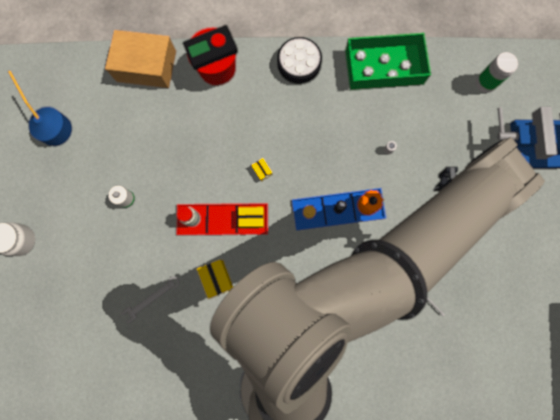

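Both kits are in place and upright: the blue parts at top pixels (310,212), (340,207) and (370,203), the can at (188,217) and the carton at (251,217). The white filter and silver socket haven't moved.

```bash
python3 -m crank '[0,0,0,0,0,0,0,0,0,0,0,0]'; python3 -c "
from workcell import r
print(r.hand_in())"
```

```text
time: 38.22
tool_pos: [455.7, -352.5, 224.3]
orientation: [0.707, 0.708, 0.0, -0.0]
force: [-1.0, -0.3, -0.1]
opening: 65.8
grasp_force: 0.0
the job is handed in; nothing more can be done
None
```

Both kits are made up and the job is handed in at about 38 s: oil filter, black socket and drain plug are in the blue tray, spray can and carton in the red tray, each upright in its own compartment, with the white filter and silver socket left where they were (no verdict came back).

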